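# Put the hand stamps back in their tray

### The arm

A 6-joint arm with a two-finger parallel gripper is mounted at the origin on the work surface. World frame = base frame: x ahead of the robot, y to its left, z up, the work surface at z = 0. Lengths are in m, angles in rad, forces in N, time in s.
With the tool pointing down it reaches from about 0.4 to 0.825 m from the base axis. Payload 7 kg.
Tool frame: the origin (TCP) lies at the very end of the fingers, on their centre line; the grasp point (between the pads) lies 19 mm behind it; z points along the fingers, y is the line along which they close (so a half turn about z gives the same grasp; the last joint's range is limited). The gripper opens to 88 mm and grips with 3 to 60 N. Pads are 19 mm wide; open, the fingers measure 130 mm over their backs; the gripper's body (78 mm by 193 mm) begins 47 mm behind the grasp point.
Start: joints at [-0.819, 0.359, 0.012, 0, -1.224, -0.288], TCP at [0.302, -0.604, 0.227] pointing down, gripper open.
Joint ranges: [-3.07, 3.07], [-1.43, 2.12], [-1.02, 1.25], [-3.03, 1.67], [-3.05, -0], [-3.03, 3.03]. Speed limits (rad/s): [2.39, 2.39, 3.01, 3.14, 3.14, 3.14].

### API

Orientations are given as [roll, pitch, yaw] about the fixed x, y, z axes, in that order (R = Rz(yaw) Ry(pitch) Rx(roll)).
In Python, from station import arm, grab_frame gives the robot as it stands.
- The arm moves only by the tool jog_arm, never from a script. Its argument "deltas" is a list that holds one entry, the list of rows, each a list of 4 numbers: the shift along the tool's x, y, z in units of 60 mm (1.0 is 60 mm), then the turn about the tool's z in units of 5 degrees (1.0 is 5 degrees). A call has 1 to 8 rows; each row is the pose to reach, as a shift and turn from the pose commanded when the call began, along the tool's axes at that moment; what a row does not reach only later rows make up. A row lasts 1/8 s, in which the tool goes at most 62.5 mm and 10.7 degrees, less where a joint would pass 70% of its speed; a pose out of reach is approached as far as the arm can. A call with a gripper value outside its range is refused whole. "grip" is the finger opening in mm, from 0 to 87.6, set as the call begins (left out, the last holds). The fingers move at their own pace and stop on an object; "squeeze" is the grip in N (left out, the last holds). Time passes only in rows, so rows that repeat a pose let the fingers close. It gives the time, the measured TCP pose, the force, the opening and the grip force at its end, in the units of the state.
- arm.get_state(): the state, without advancing time (a new reading comes with each control period).
- grab_frame(name): name is "scene" or "top" or "wrist"; returns a dict with "img" (480x640x3 uint8, red, green, blue), "vfov" (degrees; the focal length in pixels is half the picture's height over the tangent of half this angle, whatever the lens; pixels are square), "cx", "cy" (the principal point, pixels), "xyz" and "rotation" of the camera in the world. Camera axes: x right, y down, z forward; pixel columns grow to the right and rows downward; lengths in m; the calibration is good to about 2 mm. A picture is of the moment at which its call begins. There is no depth.
- arm.job_done(): hands the job in; it is judged then, once.
The state is a dict: "t": time; "q": joint angles; "qd": joint speeds; "joint_efforts": joint torques, N m; "eef_pos": TCP position; "ee_rot": TCP orientation; "force": force on the tool from outside, world axes, zero at the start; "moment": the same for the moment, N m; "width": finger opening in m; "gripper_force": force on a finger pad.
Only numpy, scipy, OpenCV 4.12 (cv2) and the standard library are available. Lean on these libraries where they do the work, as an engineer would, in place of code of your own. Each camera call takes 0.05 s, during which the arm holds its last target. There are 200 camera calls.

### The job

Clear the dispatch bench: put the four hand stamps with a large round, a square, a long and a small round foot into the stamp tray, each standing upright with its foot fully down in the hole of its own shape and size. Leave the stamp with the cross-shaped foot and the spare drawer knob standing where they are on the grey mat.

Things in the scene. Friction and masses are not known exactly. Their poses are not given: they have to be found in the camera images.
- stamp_round: Upright wooden hand stamp with a large round foot 48 mm in diameter, dark, 14 mm thick. Round pale handle on its axis: 14 mm neck, then a straight barrel 24 mm in diameter from 47 to 80 mm above the underside, domed top at 86 mm. Origin at the centre of the underside, z up. About 80 g, loose on the grey mat (2 mm thick).
- stamp_square: Upright wooden hand stamp with a square foot 40 x 40 mm (sides along its x and y), dark, 14 mm thick. Round pale handle on its axis: 14 mm neck, then a straight barrel 24 mm in diameter from 47 to 80 mm above the underside, domed top at 86 mm. Origin at the centre of the underside, z up. About 80 g, loose on the grey mat (2 mm thick).
- stamp_long: Upright wooden hand stamp with a long narrow foot 64 mm (along its x) x 22 mm (along its y), dark, 14 mm thick. Round pale handle on its axis: 14 mm neck, then a straight barrel 24 mm in diameter from 47 to 80 mm above the underside, domed top at 86 mm. Origin at the centre of the underside, z up. About 80 g, loose on the grey mat (2 mm thick).
- stamp_small: The smallest hand stamp: round dark foot 28 mm in diameter and 14 mm thick; pale wooden handle with a 14 mm neck and a straight round barrel 18 mm in diameter from 29 to 56 mm above the underside, top at 62 mm. Origin at the centre of the underside, z up the handle. About 40 g, stands loose on the grey mat.
- stamp_cross: Look-alike, to be left: Upright wooden hand stamp with a cross-shaped foot (two bars 52 x 16 mm), dark, 14 mm thick. Round pale handle on its axis: 14 mm neck, then a straight barrel 24 mm in diameter from 47 to 80 mm above the underside, domed top at 86 mm. Origin at the centre of the underside, z up. About 80 g, loose on the grey mat (2 mm thick).
- drawer_knob: Look-alike, to be left: a spare pale turned-wood drawer knob, 40 mm tall, round foot 30 mm, mushroom head 36 mm in diameter from 26 mm up. Origin at the centre of its underside. Stands loose on the grey mat.
- pocket_round: Pale wooden block 94 x 94 x 22 mm with a round hole 64 mm in diameter, 16 mm deep, dark-floored, in its middle. One of four fixed 2 x 2 (centres 96 mm apart, order varies) in a low dark tray fixed on the table; all share the tray's yaw. Origin at the centre of its underside, 5 mm above the table; from there the floor of the hole is 6 mm and the rim 22 mm up.
- pocket_square: Pale wooden block 94 x 94 x 22 mm with a square hole 56 x 56 mm (sides along x and y), 16 mm deep, dark-floored, in its middle. One of four fixed 2 x 2 (centres 96 mm apart, order varies) in a low dark tray fixed on the table; all share the tray's yaw. Origin at the centre of its underside, 5 mm above the table; from there the floor of the hole is 6 mm and the rim 22 mm up.
- pocket_long: Pale wooden block 94 x 94 x 22 mm with a long hole 80 mm (along its x) x 38 mm (along its y), 16 mm deep, dark-floored, in its middle. One of four fixed 2 x 2 (centres 96 mm apart, order varies) in a low dark tray fixed on the table; all share the tray's yaw. Origin at the centre of its underside, 5 mm above the table; from there the floor of the hole is 6 mm and the rim 22 mm up.
- pocket_small: Pale wooden block 94 x 94 x 22 mm with a small round hole 44 mm in diameter, 16 mm deep, dark-floored, in its middle. One of four fixed 2 x 2 (centres 96 mm apart, order varies) in a low dark tray fixed on the table; all share the tray's yaw. Origin at the centre of its underside, 5 mm above the table; from there the floor of the hole is 6 mm and the rim 22 mm up.

How it is judged:
By the outcome, as a careful person would: the job done as asked, in the order asked, and still so for the second after the job is handed in, with the robot touching nothing.
It also fails if it takes over 112 s, if anything falls off the work surface, if the arm or the gripper's body presses on something with over 40 N, if the wrist force passes 120 N, or if a joint passes its speed limit or range.

## Working session

There is one attempt and no reset: what is moved stays moved. The work goes in short steps, Python scripts to look and compute and a tool call to move; the robot and the scene stay as the last step left them, time stands still between calls to the robot, and variables do not carry over. Pictures are saved under pics/ and viewed, at most 14 in all, crops included, and the job is handed in when it is done.

Besides the shell and the picture viewer there is one more tool, called after ">>>" as name(argument=value, ...), one argument or row to a line, values as JSON. jog_arm: Moves the arm, as the interface text tells. Its arguments: {"type":"object","properties":{"deltas":{"type":"array"},"grip":{"type":"number"},"squeeze":{"type":"number"}},"required":["deltas"]}

```bash
mkdir -p pics; ls; python3 - <<'E'
from station import arm, grab_frame
import cv2
s=arm.get_state(); print(s['t'],s['eef_pos'],s['ee_rot'],s['width'])
for n in ['top','scene']:
    f=grab_frame(n); cv2.imwrite(f'pics/{n}0.png',f['img'][:,:,::-1]); print(n,f['vfov'],f['cx'],f['cy'],f['xyz'],f['rotation'])
E
```

```text
pics
0.0 [ 0.30170344 -0.60327489  0.22564975] [ 3.13996883e+00 -1.45121853e-04 -2.67790925e+00] 0.0877044969051022
top 55.27192628130558 315.9862797874627 245.8210630303608 [ 0.40318111 -0.01811529  0.84370543] [-2.99197714  0.03314225 -1.54224813]
scene 57.08532904990831 316.1880348591971 242.83207630950585 [0.97147408 0.3049727  0.57318126] [-2.3383398   0.01229573  2.12883796]
```

View pics/top0.png

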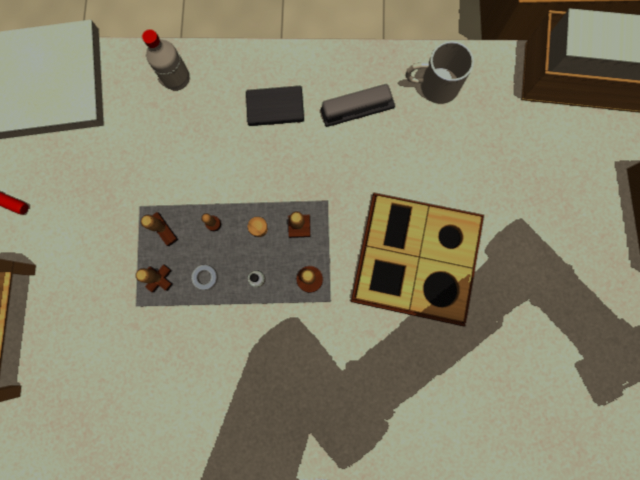

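View pics/scene0.png

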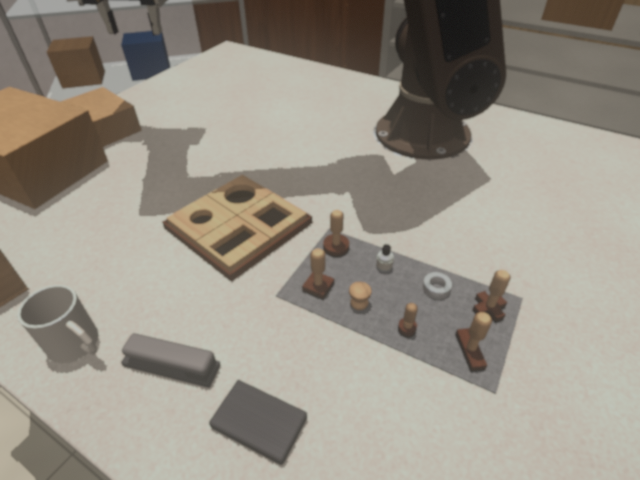

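The top view shows, on the mat: long (160,228), small (211,222), knob (257,227), square (299,225), round (309,280) and cross (155,278), plus a ring and a small bottle. The tray holes are long (398,226), small (451,237), square (388,278) and round (441,289). I'll enlarge this to measure it.

```bash
cat > h.py <<'E'
import numpy as np, cv2
from scipy.spatial.transform import Rotation as R
from station import arm, grab_frame
def K(f):
    fl=240/np.tan(np.radians(f['vfov'])/2); return fl,f['cx'],f['cy']
def w(f,u,v,z):
    fl,cx,cy=K(f); d=R.from_euler('xyz',f['rotation']).apply([(u-cx)/fl,(v-cy)/fl,1])
    p=np.array(f['xyz']); return p+d*(z-p[2])/d[2]
def px(f,P):
    fl,cx,cy=K(f); c=R.from_euler('xyz',f['rotation']).inv().apply(np.atleast_2d(P)-np.array(f['xyz']))
    return np.c_[cx+fl*c[:,0]/c[:,2],cy+fl*c[:,1]/c[:,2]]
E
python3 - <<'E'
from h import *
f=grab_frame('top'); im=f['img'][:,:,::-1]; np.save('top.npy',f,allow_pickle=True)
a=cv2.resize(im[195:310,130:335],None,fx=3.9,fy=3.9,interpolation=cv2.INTER_CUBIC); cv2.imwrite('pics/mat.png',a); print(a.shape)
g=im[190:330,345:490].max(2)
n,l,s,c=cv2.connectedComponentsWithStats((g<40).astype(np.uint8))
for k in range(1,n):
    if s[k,4]>150:
        m=(l==k).astype(np.uint8); cc=max(cv2.findContours(m,0,1)[0],key=cv2.contourArea)
        u,v=c[k]+[345,190]; print(s[k,4],u,v,'rim',w(f,u,v,.027),cv2.minAreaRect(cc))
b=cv2.resize(im[190:330,345:490],None,fx=4,fy=4,interpolation=cv2.INTER_CUBIC); cv2.imwrite('pics/tray.png',b)
E
```

```text
(448, 800, 3)
779 397.18100128369707 226.198973042362 rim [ 0.56476784 -0.13301029  0.027     ] ((52.26923370361328, 36.15385055541992), (19.415496826171875, 40.596046447753906), 11.309932708740234)
377 449.83023872679047 236.68435013262598 rim [ 0.54772445 -0.22680352  0.027     ] ((104.5, 46.5), (21.0, 21.0), 90.0)
871 387.08151549942596 277.5614236509759 rim [ 0.47155583 -0.11539592  0.027     ] ((42.07692337036133, 87.61538696289062), (29.809654235839844, 29.41741943359375), 11.309932708740234)
917 440.6324972737186 289.24972737186476 rim [ 0.45337354 -0.20938464  0.027     ] ((96.00000762939453, 99.00000762939453), (33.941123962402344, 32.52690887451172), 45.0)
171 441.046783625731 319.01169590643275 rim [ 0.40157953 -0.20949874  0.027     ] ((95.21326446533203, 128.8536376953125), (49.01932144165039, 4.481244087219238), 10.539183616638184)
```

View pics/mat.png

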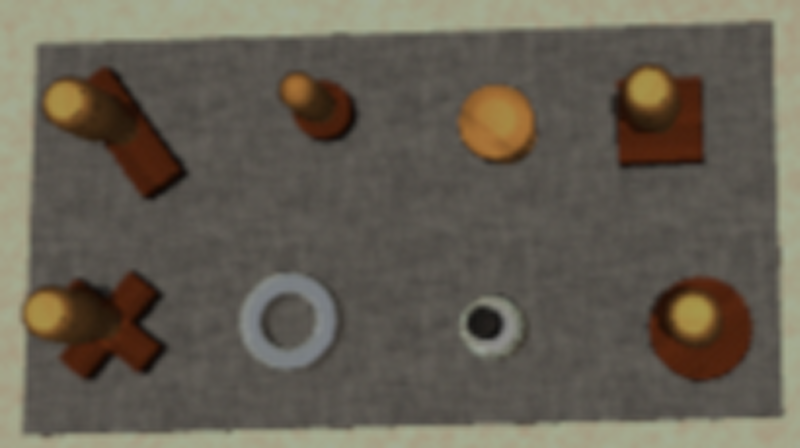

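View pics/tray.png

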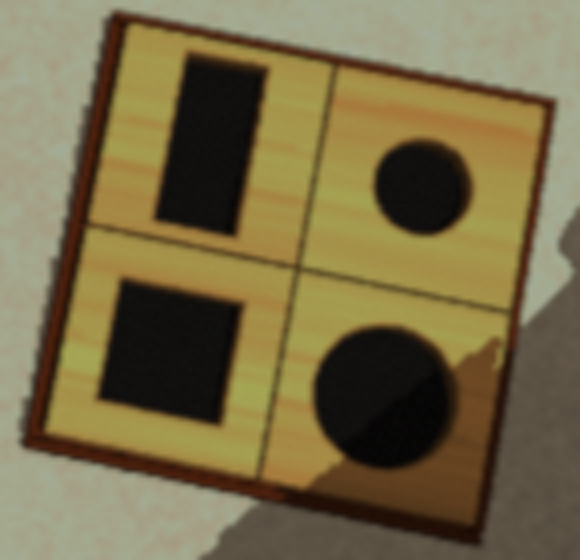

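```bash
python3 - <<'E'
from h import *
np.set_printoptions(precision=4,suppress=True)
f=np.load('top.npy',allow_pickle=True).item()
def M(x,y,z): return w(f,130+(x+.5)/3.9-.5,195+(y+.5)/3.9-.5,z)
def T(x,y,z=.027): return w(f,345+(x+.5)/4-.5,190+(y+.5)/4-.5,z)
for n,t,zt in [('long',(66,101),.083),('small',(297,88),.061),('square',(650,88),.083),('round',(692,315),.083),('cross',(48,312),.083)]: print(n,M(*t,zt))
print('round foot',M(700,328,.014))
print('square foot',[M(*p,.016) for p in [(617,80),(703,77),(702,160),(621,164)]])
print('long foot',[M(*p,.016) for p in [(105,68),(183,173),(150,198)]])
print('ring',M(289,320,.01),'knob',M(497,122,.04),'bottle',M(485,320,.04))
a=T(335,65);b=T(260,478);c=T(88,226);d=T(512,311);o=T(296.5,268)
print('seams',a,b,c,d,o,np.linalg.norm(a-b),np.linalg.norm(c-d))
print(np.degrees(np.arctan2(*(a-b)[[1,0]])),np.degrees(np.arctan2(*(c-d)[[1,0]])))
for p in [(335,65),(260,478),(88,226),(512,311)]: pass
print('corners',T(128,22),T(553,103),T(478,530))
for n,i,j in [('long',1,1),('small',1,-1),('square',-1,1),('round',-1,-1)]:
    t=np.arctan2(*(a-b)[[1,0]]); 
    print(n,o[:2]+.048*i*np.array([np.cos(t),np.sin(t)])+.048*j*np.array([-np.sin(t),np.cos(t)]))
E
```

```text
long [0.5541 0.3022 0.083 ]
small [0.5668 0.2065 0.061 ]
square [0.5655 0.0452 0.083 ]
round [0.467  0.0238 0.083 ]
cross [0.4612 0.3023 0.083 ]
round foot [0.4669 0.0237 0.014 ]
square foot [array([0.5833, 0.0666, 0.016 ]), array([0.5856, 0.0258, 0.016 ]), array([0.5458, 0.0251, 0.016 ]), array([0.543 , 0.0632, 0.016 ])]
long foot [array([0.584 , 0.3129, 0.016 ]), array([0.5339, 0.2713, 0.016 ]), array([0.5215, 0.2862, 0.016 ])]
ring [0.4659 0.2177 0.01  ] knob [0.5572 0.1187 0.04  ] bottle [0.466  0.1198 0.04  ]
seams [ 0.6035 -0.1891  0.027 ] [ 0.4171 -0.1551  0.027 ] [ 0.5271 -0.0785  0.027 ] [ 0.4935 -0.266   0.027 ] [ 0.5104 -0.1714  0.027 ] 0.18943985595056653 0.19043700161805252
-10.359464049766988 79.83030296835292
corners [ 0.6217 -0.0956  0.027 ] [ 0.588  -0.2863  0.027 ] [ 0.3974 -0.2492  0.027 ]
long [ 0.5662 -0.1328]
small [ 0.549  -0.2272]
square [ 0.4718 -0.1155]
round [ 0.4545 -0.21  ]
```

Every measured point agrees with the given sizes: seam lengths about 190 mm, long foot 65 mm, handle and foot centres within 1 mm. The tray yaw is -10.2°, the square foot's about 3° and the long foot's about 40°. Next, a helper to turn targets into deltas.

```bash
cat > d.py <<'E'
# usage: d.py x,y,z[,yawdeg] ... : deltas (tool units) from the present pose
import sys
from h import *
s=arm.get_state(); p=np.array(s['eef_pos']); r=R.from_euler('xyz',s['ee_rot']); y0=np.degrees(s['ee_rot'][2])
print('t %.2f'%s['t'],p.round(4),'yaw %.1f'%y0,'w %.4f'%s['width'],'q',np.round(s['q'],2))
for a in sys.argv[1:]:
    t=[float(k) for k in a.split(',')]; d=r.inv().apply(np.array(t[:3])-p)/.06
    dy=((t[3]-y0+180)%360-180) if len(t)>3 else 0
    print(a,d.round(3),round(-dy/5,2))
E
python3 d.py .467,.024,.20 .467,.024,.05
```

```text
t 0.15 [ 0.3018 -0.6034  0.2259] yaw -153.4 w 0.0878 q [-0.82  0.36  0.01 -0.   -1.22 -0.29]
.467,.024,.20 [-7.14  8.12  0.44] 0.0
.467,.024,.05 [-7.14   8.117  2.94 ] 0.0
```

>>> jog_arm(
  deltas=[
    [[-7.14,8.12,0.44,0],[-7.14,8.12,0.44,0],[-7.14,8.12,0.44,0],[-7.14,8.12,0.44,0],[-7.14,8.12,0.44,0],[-7.14,8.12,0.44,0],[-7.14,8.12,0.44,0],[-7.14,8.12,0.44,0]],
  ],
  grip=56,
  squeeze=20,
)

```text
t: 1.15
eef_pos: [0.4292, -0.1186, 0.2064]
ee_rot: [-3.141, 0.001, -2.678]
force: [0.8, -0.3, 0.2]
width: 0.0562
gripper_force: 0.0
```

```bash
python3 d.py .467,.024,.20 .467,.024,.05
```

```text
t 1.15 [ 0.4292 -0.1186  0.2064] yaw -153.4 w 0.0562 q [ 0.18 -0.01 -0.5  -0.   -1.09 -1.28]
.467,.024,.20 [-1.626  1.844  0.108] 0.0
.467,.024,.05 [-1.624  1.844  2.608] 0.0
```

>>> jog_arm(
  deltas=[
    [[-1.62,1.84,0.11,0],[-1.62,1.84,0.11,0],[-1.62,1.84,0.11,0],[-1.62,1.84,0.11,0],[-1.62,1.84,1.1,0],[-1.62,1.84,1.9,0],[-1.62,1.84,1.9,0]],
  ],
)

```text
t: 2.02
eef_pos: [0.4639, 0.0197, 0.0897]
ee_rot: [3.141, -0.007, -2.679]
force: [0.1, 0.1, 1.5]
width: 0.0557
gripper_force: 0.0
```

```bash
python3 d.py .467,.024,.05; python3 - <<'E'
from h import *
f=grab_frame('wrist'); cv2.imwrite('pics/w1.png',f['img'][:,:,::-1])
print(px(f,[.467,.024,.088]),px(f,[.467,.024,.016]))
E
```

```text
t 2.02 [0.4639 0.0197 0.0897] yaw -153.5 w 0.0557 q [ 0.47  0.16 -0.62 -0.   -0.8  -1.58]
.467,.024,.05 [-0.083  0.042  0.662] 0.0
[[326.4791872  301.55062539]] [[324.26535946 259.10780145]]
```

View pics/w1.png

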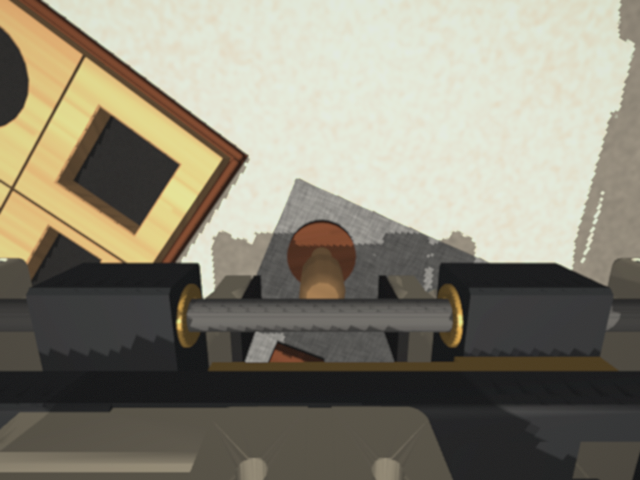

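The wrist view shows the round foot at (322,253), against a predicted (324,259). The handle is centred between the fingers, so I'll descend and grip.

>>> jog_arm(
  deltas=[
    [[-0.08,0.04,0.4,0],[-0.08,0.04,0.66,0],[-0.08,0.04,0.66,0],[-0.08,0.04,0.66,0]],
  ],
)

```text
t: 2.58
eef_pos: [0.4712, 0.0262, 0.0545]
ee_rot: [-3.141, 0.003, -2.678]
force: [0.5, 0.3, 0.8]
width: 0.0561
gripper_force: 0.0
```

>>> jog_arm(
  deltas=[
    [[0,0,0,0],[0,0,0,0],[0,0,0,0],[0,0,0,0],[0,0,0,0],[0,0,0,0]],
  ],
  grip=10,
)

```text
t: 3.32
eef_pos: [0.4698, 0.0259, 0.0525]
ee_rot: [3.142, -0.0, -2.678]
force: [0.8, 0.2, -1.4]
width: 0.0232
gripper_force: 20.0
```

```bash
python3 d.py .467,.024,.2 .454,-.2095,.2 .454,-.2095,.059
```

```text
t 3.33 [0.4698 0.0259 0.0525] yaw -153.4 w 0.0232 q [ 0.47  0.22 -0.65 -0.   -0.7  -1.58]
.467,.024,.2 [ 0.057 -0.007 -2.458] 0.0
.454,-.2095,.2 [ 1.991 -3.391 -2.457] 0.0
.454,-.2095,.059 [ 1.991 -3.391 -0.107] 0.0
```

>>> jog_arm(
  deltas=[
    [[0,0,-0.9,0],[0,0,-1.7,0],[0.7,-1.1,-2,0],[1.3,-2.2,-2,0],[1.96,-3.37,-2,0],[1.96,-3.37,-2,0],[1.96,-3.37,-2,0],[1.96,-3.37,-1.6,0]],
  ],
)

```text
t: 4.32
eef_pos: [0.4562, -0.208, 0.1495]
ee_rot: [-3.14, 0.003, -2.679]
force: [-0.6, 1.2, -1.7]
width: 0.0237
gripper_force: 20.0
```

```bash
python3 d.py .456,-.2085,.09 .456,-.2085,.0625
```

```text
t 4.33 [ 0.4562 -0.208   0.1495] yaw -153.5 w 0.0237 q [-0.04  0.14 -0.48  0.   -0.95 -1.07]
.456,-.2085,.09 [ 0.009 -0.004  0.992] 0.0
.456,-.2085,.0625 [ 0.01  -0.003  1.45 ] 0.0
```

>>> jog_arm(
  deltas=[
    [[0,0,0.5,0],[0,0,1,0],[0,0,1.2,0],[0,0,1.3,0],[0,0,1.4,0],[0,0,1.44,0],[0,0,1.44,0],[0,0,1.44,0]],
  ],
)

```text
t: 5.32
eef_pos: [0.4554, -0.2076, 0.0626]
ee_rot: [-3.141, 0.001, -2.678]
force: [-0.2, -0.5, -1.0]
width: 0.0236
gripper_force: 20.0
```

```bash
python3 d.py .456,-.2085,.0615;  python3 - <<'E'
from h import *
im=grab_frame('top')['img'][:,:,::-1]
cv2.imwrite('pics/p1.png',cv2.resize(im[150:340,130:490],None,fx=2.2,fy=2.2,interpolation=2))
E
```

```text
t 5.33 [ 0.4554 -0.2076  0.0626] yaw -153.4 w 0.0236 q [-0.03  0.25 -0.58  0.   -0.74 -1.07]
.456,-.2085,.0615 [-0.002 -0.018  0.019] 0.0
```

View pics/p1.png

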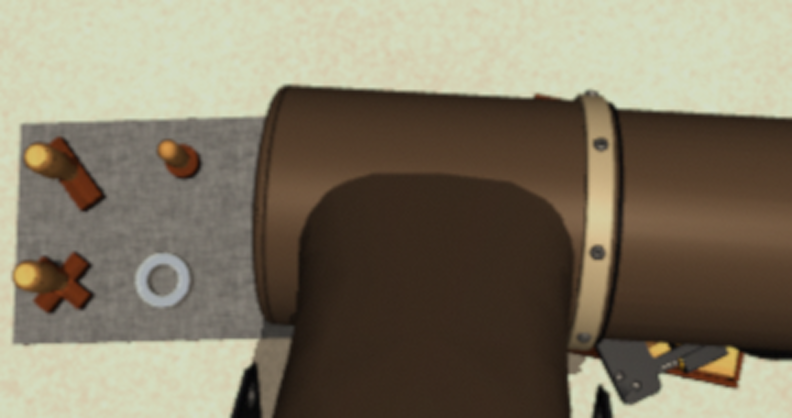

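The arm hides the tray in this top view. The wrist height and near-zero force fit the foot being about 1 mm above the hole floor, so I'll lower it a touch, release and rise.

>>> jog_arm(
  deltas=[
    [[0,0,0.02,0],[0,0,0.03,0],[0,0,0.03,0]],
  ],
)

```text
t: 5.75
eef_pos: [0.4557, -0.2078, 0.0613]
ee_rot: [-3.141, 0.001, -2.677]
force: [-1.4, -0.5, 6.6]
width: 0.0232
gripper_force: 20.0
```

>>> jog_arm(
  deltas=[
    [[0,0,0,0],[0,0,0,0],[0,0,0,0],[0,0,-0.5,0],[0,0,-1.3,0],[0,0,-2.2,0],[0,0,-2.2,0],[0,0,-2.2,0]],
  ],
  grip=56,
)

```text
t: 6.75
eef_pos: [0.4549, -0.2073, 0.1923]
ee_rot: [3.141, 0.0, -2.678]
force: [0.7, -0.4, -0.1]
width: 0.0561
gripper_force: 0.0
```

```bash
python3 d.py .5655,.0452,.2 .5655,.0452,.05
```

```text
t 6.75 [ 0.4549 -0.2073  0.1923] yaw -153.4 w 0.0561 q [-0.03  0.1  -0.42 -0.   -1.06 -1.07]
.5655,.0452,.2 [-3.531  2.94  -0.126] 0.0
.5655,.0452,.05 [-3.53   2.94   2.374] 0.0
```

>>> jog_arm(
  deltas=[
    [[-3.53,2.94,-0.13,0],[-3.53,2.94,-0.13,0],[-3.53,2.94,-0.13,0],[-3.53,2.94,-0.13,0],[-3.53,2.94,-0.13,0],[-3.53,2.94,0.8,0],[-3.53,2.94,1.4,0],[-3.53,2.94,1.4,0]],
  ],
)

```text
t: 7.75
eef_pos: [0.5629, 0.0438, 0.1048]
ee_rot: [3.141, -0.008, -2.678]
force: [-0.2, -0.3, 0.5]
width: 0.056
gripper_force: 0.0
```

>>> jog_arm(
  deltas=[
    [[0,0,0,0],[0,0,0,0]],
  ],
)

```text
t: 8.0
eef_pos: [0.5668, 0.0451, 0.1101]
ee_rot: [-3.141, 0.003, -2.678]
force: [0.4, -0.3, -0.7]
width: 0.0558
gripper_force: 0.0
```

```bash
python3 d.py .5655,.0452,.05; python3 - <<'E'
from h import *
f=grab_frame('top');im=f['img'][:,:,::-1]
a=im[180:340,340:500]; f2=grab_frame('wrist');b=f2['img'][140:400,140:500,::-1]
print(px(f2,[.5655,.0452,.016]))
cv2.imwrite('pics/p2.png',np.hstack([cv2.resize(a,(400,400),interpolation=2),cv2.resize(b,(400,400))]))
E
```

```text
t 8.00 [0.5668 0.0451 0.1101] yaw -153.4 w 0.0558 q [ 0.42  0.29 -0.38  0.   -0.9  -1.53]
.5655,.0452,.05 [0.021 0.011 1.002] 0.0
[[321.30590345 242.68144603]]
```

View pics/p2.png

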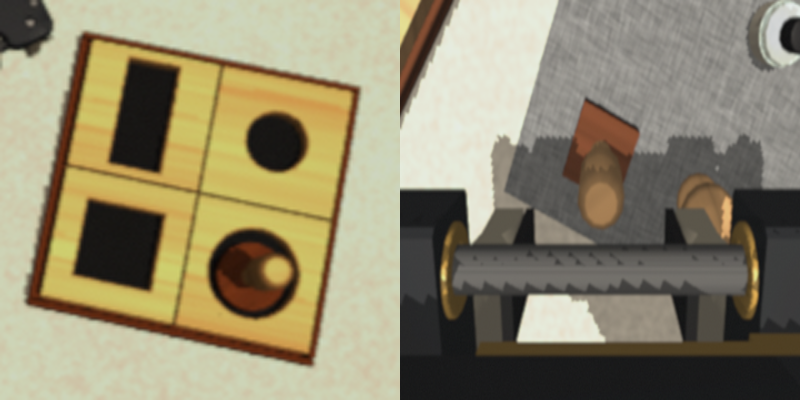

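The round stamp stands in its hole (left panel), and the square stamp is centred between the fingers. The knob at right is clear of the fingers, since its top is below the TCP height.

>>> jog_arm(
  deltas=[
    [[0.02,0.01,0.5,0],[0.02,0.01,0.9,0],[0.02,0.01,1,0],[0.02,0.01,1,0],[0.02,0.01,1,0]],
  ],
)

```text
t: 8.72
eef_pos: [0.5652, 0.0453, 0.0496]
ee_rot: [-3.141, 0.002, -2.678]
force: [0.0, -0.4, 0.7]
width: 0.0559
gripper_force: 0.0
```

>>> jog_arm(
  deltas=[
    [[0,0,0,0],[0,0,0,0],[0,0,0,0],[0,0,0,0],[0,0,0,0]],
  ],
  grip=10,
)

```text
t: 9.35
eef_pos: [0.5644, 0.045, 0.0485]
ee_rot: [-3.142, -0.0, -2.678]
force: [0.4, -0.8, 0.3]
width: 0.0237
gripper_force: 20.0
```

```bash
python3 d.py .5655,.0452,.2 .472,-.1155,.2,-166.6
```

```text
t 9.35 [0.5644 0.045  0.0485] yaw -153.4 w 0.0237 q [ 0.43  0.36 -0.45  0.   -0.76 -1.53]
.5655,.0452,.2 [-0.018 -0.006 -2.526] 0.0
.472,-.1155,.2,-166.6 [ 2.574 -1.704 -2.526] 2.63
```

>>> jog_arm(
  deltas=[
    [[0,0,-0.9,0],[0,0,-1.8,0],[0.8,-0.5,-2,1],[1.6,-1.1,-2,2],[2.58,-1.7,-2,2.63],[2.58,-1.7,-2,2.63],[2.58,-1.7,-1.6,2.63],[2.58,-1.7,-1.2,2.63]],
  ],
)

```text
t: 10.35
eef_pos: [0.472, -0.1153, 0.1201]
ee_rot: [-3.142, 0.001, -2.907]
force: [0.7, 0.1, -1.7]
width: 0.0239
gripper_force: 20.0
```

>>> jog_arm(
  deltas=[
    [[0,0,0,0],[0,0,0,0]],
  ],
)

```text
t: 10.6
eef_pos: [0.4723, -0.1152, 0.1211]
ee_rot: [-3.141, 0.0, -2.907]
force: [0.7, 0.4, -1.0]
width: 0.0234
gripper_force: 20.0
```

```bash
python3 d.py .471,-.1157,.0575,-166.6; python3 - <<'E'
from h import *
f2=grab_frame('wrist'); cv2.imwrite('pics/p3.png',f2['img'][:,:,::-1])
E
```

```text
t 10.60 [ 0.4723 -0.1152  0.1211] yaw -166.5 w 0.0234 q [ 0.17  0.15 -0.54  0.   -0.88 -1.5 ]
.471,-.1157,.0575,-166.6 [ 0.023 -0.002  1.06 ] 0.01
```

View pics/p3.png

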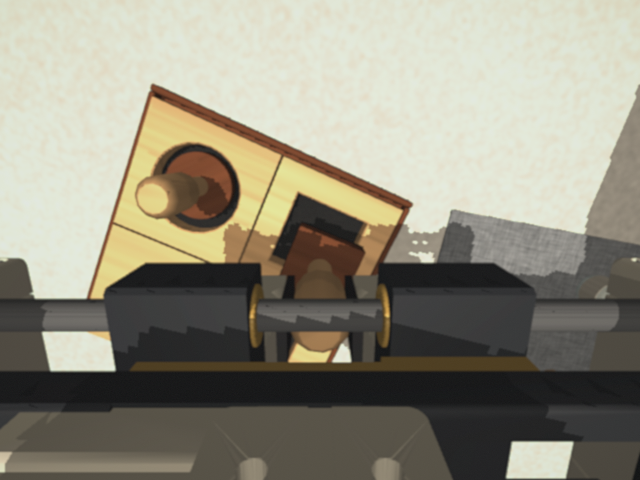

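The square foot's front edge, (305,223) to (365,247), runs parallel to the hole's edge, (300,195) to (363,220). I'll lower it.

>>> jog_arm(
  deltas=[
    [[0.02,0,0.4,0],[0.02,0,0.7,0],[0.02,0,0.9,0],[0.02,0,1,0],[0.02,0,1.05,0],[0.02,0,1.07,0],[0.02,0,1.08,0],[0.02,0,1.08,0]],
  ],
)

```text
t: 11.65
eef_pos: [0.471, -0.1158, 0.0573]
ee_rot: [-3.141, 0.001, -2.907]
force: [-4.9, 1.2, 14.4]
width: 0.0236
gripper_force: 20.0
```

>>> jog_arm(
  deltas=[
    [[0,0,-0.01,0],[0,0,-0.01,0],[0,0,-0.01,0],[0,0,-0.5,0],[0,0,-1.3,0],[0,0,-2.2,0],[0,0,-2.4,0],[0,0,-2.4,0]],
  ],
  grip=56,
)

```text
t: 12.65
eef_pos: [0.4707, -0.1156, 0.2001]
ee_rot: [3.142, 0.002, -2.907]
force: [-0.3, 0.4, -1.5]
width: 0.0558
gripper_force: 0.0
```

```bash
python3 d.py .5537,.3015,.2,-153.4 .5537,.3015,.05
```

```text
t 12.65 [ 0.4707 -0.1156  0.2001] yaw -166.6 w 0.0558 q [ 0.17  0.06 -0.44 -0.   -1.07 -1.5 ]
.5537,.3015,.2,-153.4 [-2.959  6.441  0.007] -2.64
.5537,.3015,.05 [-2.955  6.441  2.507] 0.0
```

>>> jog_arm(
  deltas=[
    [[-2.96,6.44,0,-2.64],[-2.96,6.44,0,-2.64],[-2.96,6.44,0,-2.64],[-2.96,6.44,0,-2.64],[-2.96,6.44,0,-2.64],[-2.96,6.44,0,-2.64],[-2.96,6.44,0,-2.64],[-2.96,6.44,0,-2.64]],
  ],
)

```text
t: 13.65
eef_pos: [0.5528, 0.304, 0.1959]
ee_rot: [-3.14, -0.004, -2.674]
force: [0.1, -1.0, 0.7]
width: 0.056
gripper_force: 0.0
```

>>> jog_arm(
  deltas=[
    [[0,0,0.8,0],[0,0,1.4,0],[0,0,1.4,0],[0,0,1.4,0]],
  ],
)

```text
t: 14.15
eef_pos: [0.5539, 0.3011, 0.1162]
ee_rot: [-3.141, 0.0, -2.677]
force: [0.2, 0.6, 0.6]
width: 0.0562
gripper_force: 0.0
```

```bash
python3 d.py .5537,.3015,.05,-153.4; python3 - <<'E'
from h import *
f=grab_frame('top');im=f['img'][:,:,::-1]
a=im[180:340,340:500]; f2=grab_frame('wrist');b=f2['img'][140:400,140:500,::-1]
print(px(f2,[.5537,.3015,.016]))
t=np.radians(40);c=np.array([np.cos(t),np.sin(t),0]);n=np.array([-np.sin(t),np.cos(t),0])
q=px(f2,[np.array([.5537,.3015,.016])+i*.032*c+j*.011*n for i,j in [(1,1),(1,-1),(-1,-1),(-1,1)]])
b=b.copy(); cv2.polylines(b,[np.int32(q-[140,140])],True,(0,255,0),1)
cv2.imwrite('pics/p4.png',np.hstack([cv2.resize(a,(400,400),interpolation=2),cv2.resize(b,(400,400))]))
E
```

```text
t 14.15 [0.5539 0.3011 0.1162] yaw -153.4 w 0.0562 q [ 0.81  0.37 -0.23  0.   -0.96 -1.91]
.5537,.3015,.05,-153.4 [0.    0.008 1.104] 0.0
[[320.74777158 241.12285997]]
```

View pics/p4.png

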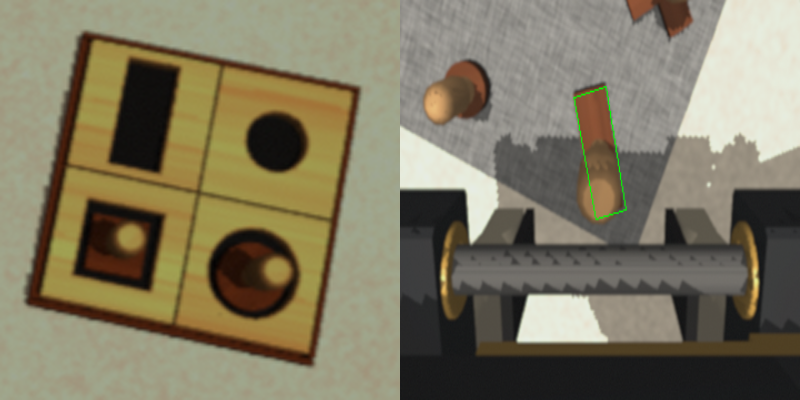

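Both placed stamps stand in their own holes. The projected outline at 40° matches the long foot, so I'll grasp it.

>>> jog_arm(
  deltas=[
    [[0,0,0.5,0],[0,0,0.9,0],[0,0,1.1,0],[0,0,1.1,0],[0,0,1.1,0]],
  ],
)

```text
t: 14.88
eef_pos: [0.5541, 0.3019, 0.0509]
ee_rot: [3.141, 0.002, -2.677]
force: [0.2, -0.7, 0.1]
width: 0.0559
gripper_force: 0.0
```

>>> jog_arm(
  deltas=[
    [[0,0,0,0],[0,0,0,0],[0,0,0,0],[0,0,0,0],[0,0,0,0]],
  ],
  grip=10,
)

```text
t: 15.5
eef_pos: [0.5535, 0.3014, 0.0497]
ee_rot: [-3.142, 0.0, -2.677]
force: [-0.7, -0.4, 1.6]
width: 0.0232
gripper_force: 20.0
```

```bash
python3 d.py .566,-.1328,.18,156.4
```

```text
t 15.50 [0.5535 0.3014 0.0497] yaw -153.4 w 0.0232 q [ 0.81  0.45 -0.3   0.   -0.83 -1.91]
.566,-.1328,.18,156.4 [ 3.057 -6.562 -2.172] 10.05
```

>>> jog_arm(
  deltas=[
    [[0,0,-0.9,0],[0,0,-1.8,0],[3.06,-6.56,-2.2,10],[3.06,-6.56,-2.2,10],[3.06,-6.56,-2.2,10],[3.06,-6.56,-2.2,10],[3.06,-6.56,-2.2,10],[3.06,-6.56,-2.2,10]],
  ],
)

```text
t: 16.5
eef_pos: [0.5636, -0.0748, 0.1785]
ee_rot: [3.141, 0.0, 2.732]
force: [0.7, 0.3, -0.4]
width: 0.0232
gripper_force: 20.0
```

```bash
python3 d.py .566,-.1328,.12,156.4
```

```text
t 16.50 [ 0.5636 -0.0748  0.1785] yaw 156.5 w 0.0232 q [ 0.21  0.22 -0.3  -0.   -1.05 -2.19]
.566,-.1328,.12,156.4 [-0.421 -0.871  0.976] 0.03
```

>>> jog_arm(
  deltas=[
    [[-0.42,-0.87,0,0],[-0.42,-0.87,0,0],[-0.42,-0.87,0.5,0],[-0.42,-0.87,0.98,0],[-0.42,-0.87,0.98,0],[-0.42,-0.87,0.98,0]],
  ],
)

```text
t: 17.25
eef_pos: [0.5671, -0.1304, 0.1205]
ee_rot: [3.142, 0.001, 2.735]
force: [0.1, 0.4, -1.0]
width: 0.0238
gripper_force: 20.0
```

```bash
python3 d.py .566,-.1328,.0587,156.4; python3 - <<'E'
from h import *
f2=grab_frame('wrist'); cv2.imwrite('pics/p5.png',f2['img'][:,:,::-1])
E
```

```text
t 17.25 [ 0.5671 -0.1304  0.1205] yaw 156.7 w 0.0238 q [ 0.11  0.3  -0.34  0.   -0.93 -2.09]
.566,-.1328,.0587,156.4 [ 0.002 -0.043  1.03 ] 0.06
```

View pics/p5.png

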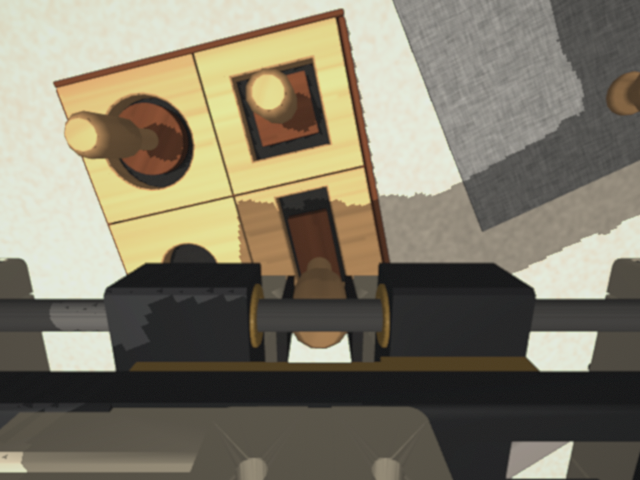

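The long foot, left edge (290,222) to (305,275), lies parallel to its hole and is centred over it. I'll lower it.

>>> jog_arm(
  deltas=[
    [[0,-0.04,0.4,0.06],[0,-0.04,0.7,0.06],[0,-0.04,0.9,0.06],[0,-0.04,0.98,0.06],[0,-0.04,1.02,0.06],[0,-0.04,1.04,0.06],[0,-0.04,1.04,0.06],[0,-0.04,1.04,0.06]],
  ],
)

```text
t: 18.3
eef_pos: [0.5661, -0.1332, 0.0586]
ee_rot: [3.141, 0.002, 2.729]
force: [-1.8, -0.3, 6.2]
width: 0.0236
gripper_force: 20.0
```

>>> jog_arm(
  deltas=[
    [[0,0,0,0],[0,0,0,0],[0,0,0,0],[0,0,-0.5,0],[0,0,-1.3,0],[0,0,-2.2,0],[0,0,-2.4,0],[0,0,-2.4,0]],
  ],
  grip=50,
)

```text
t: 19.3
eef_pos: [0.5658, -0.133, 0.2018]
ee_rot: [3.141, 0.002, 2.728]
force: [-0.9, -0.1, -0.5]
width: 0.05
gripper_force: 0.0
```

```bash
python3 d.py .5668,.2065,.19,-170 .5668,.2065,.029
```

```text
t 19.30 [ 0.5658 -0.133   0.2018] yaw 156.3 w 0.0500 q [ 0.11  0.22 -0.24 -0.   -1.11 -2.09]
.5668,.2065,.19,-170 [2.257 5.188 0.198] -6.74
.5668,.2065,.029 [2.261 5.185 2.882] 0.0
```

>>> jog_arm(
  deltas=[
    [[2.26,5.19,0,-6.74],[2.26,5.19,0,-6.74],[2.26,5.19,0,-6.74],[2.26,5.19,0,-6.74],[2.26,5.19,0,-6.74],[2.26,5.19,0,-6.74],[2.26,5.19,0.2,-6.74],[2.26,5.19,0.2,-6.74]],
  ],
)

```text
t: 20.3
eef_pos: [0.5649, 0.2055, 0.1863]
ee_rot: [-3.14, -0.005, -2.967]
force: [-0.9, 0.0, -0.1]
width: 0.05
gripper_force: 0.0
```

>>> jog_arm(
  deltas=[
    [[0,0,0.8,0],[0,0,1.6,0],[0,0,1.6,0],[0,0,1.6,0]],
  ],
)

```text
t: 20.8
eef_pos: [0.5673, 0.2062, 0.0946]
ee_rot: [-3.141, 0.001, -2.967]
force: [0.3, 0.1, 0.4]
width: 0.0498
gripper_force: 0.0
```

```bash
python3 d.py .5668,.2065,.031; python3 - <<'E'
from h import *
f=grab_frame('top');im=f['img'][:,:,::-1]
a=im[180:340,340:500]; f2=grab_frame('wrist');b=f2['img'][140:400,140:500,::-1]
b=b.copy(); q=px(f2,[[.5668+.014*np.cos(k),.2065+.014*np.sin(k),.016] for k in np.linspace(0,6.28,30)]); cv2.polylines(b,[np.int32(q-[140,140])],True,(0,255,0),1)
cv2.imwrite('pics/p6.png',np.hstack([cv2.resize(a,(400,400),interpolation=2),cv2.resize(b,(400,400))]))
E
```

```text
t 20.80 [0.5673 0.2062 0.0946] yaw -170.0 w 0.0498 q [ 0.67  0.36 -0.32  0.   -0.89 -2.07]
.5668,.2065,.031 [0.01  0.006 1.061] 0.0
```

View pics/p6.png

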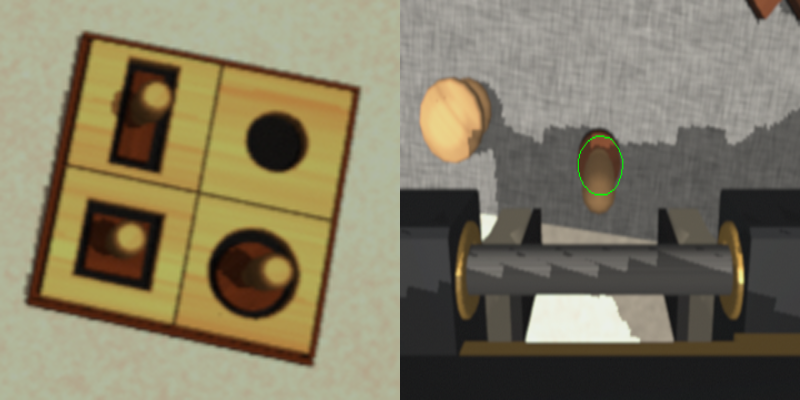

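The long stamp is down in its hole. The small foot lies about 3 mm further toward -x than predicted, so I'll shift x by 2 mm and grip.

>>> jog_arm(
  deltas=[
    [[0.04,0.01,0.5,0],[0.04,0.01,0.9,0],[0.04,0.01,1.06,0],[0.04,0.01,1.06,0],[0.04,0.01,1.06,0],[0.04,0.01,1.06,0]],
  ],
)

```text
t: 21.65
eef_pos: [0.5644, 0.2072, 0.0306]
ee_rot: [3.141, 0.002, -2.966]
force: [-0.6, 0.5, 0.4]
width: 0.0502
gripper_force: 0.0
```

>>> jog_arm(
  deltas=[
    [[0,0,0,0],[0,0,0,0],[0,0,0,0],[0,0,0,0],[0,0,0,0]],
  ],
  grip=6,
)

```text
t: 22.28
eef_pos: [0.5638, 0.2067, 0.0295]
ee_rot: [-3.142, -0.0, -2.967]
force: [-0.3, -0.8, -0.7]
width: 0.0175
gripper_force: 20.0
```

```bash
python3 d.py .549,-.227,.18
```

```text
t 22.27 [0.5638 0.2067 0.0295] yaw -170.0 w 0.0175 q [ 0.68  0.43 -0.38 -0.   -0.75 -2.07]
.549,-.227,.18 [ 1.501 -7.076 -2.509] 0.0
```

>>> jog_arm(
  deltas=[
    [[0,0,-0.9,0],[0,0,-1.8,0],[1.5,-7.08,-2.5,0],[1.5,-7.08,-2.5,0],[1.5,-7.08,-2.5,0],[1.5,-7.08,-2.5,0],[1.5,-7.08,-2.5,0],[1.5,-7.08,-2.5,0]],
  ],
)

```text
t: 23.28
eef_pos: [0.5509, -0.1682, 0.174]
ee_rot: [-3.142, 0.0, -2.966]
force: [1.3, -0.2, 0.5]
width: 0.0173
gripper_force: 20.0
```

```bash
python3 d.py .549,-.227,.18
```

```text
t 23.27 [ 0.5509 -0.1682  0.174 ] yaw -170.0 w 0.0173 q [ 0.04  0.24 -0.29 -0.   -1.05 -1.44]
.549,-.227,.18 [ 0.202 -0.96  -0.099] 0.0
```

>>> jog_arm(
  deltas=[
    [[0.2,-0.96,0,0],[0.2,-0.96,0,0],[0.2,-0.96,0,0],[0.2,-0.96,0.7,0],[0.2,-0.96,1.2,0],[0.2,-0.96,1.2,0],[0.2,-0.96,1.2,0]],
  ],
)

```text
t: 24.15
eef_pos: [0.5505, -0.2244, 0.1029]
ee_rot: [-3.141, 0.001, -2.965]
force: [-0.3, 0.5, 0.1]
width: 0.0173
gripper_force: 20.0
```

```bash
python3 d.py .549,-.227,.039; python3 - <<'E'
from h import *
f2=grab_frame('wrist'); cv2.imwrite('pics/p7.png',f2['img'][:,:,::-1])
E
```

```text
t 24.15 [ 0.5505 -0.2244  0.1029] yaw -169.9 w 0.0173 q [-0.06  0.33 -0.33  0.   -0.9  -1.34]
.549,-.227,.039 [ 0.033 -0.038  1.065] 0.0
```

View pics/p7.png

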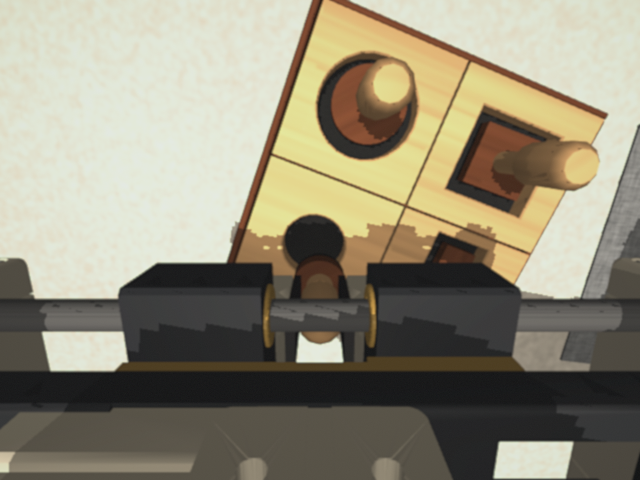

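The small foot, column 319, is a few millimetres right of the hole at (314,242). That matches the remaining 2.6 mm offset in y, so I'll correct it and lower.

>>> jog_arm(
  deltas=[
    [[0.03,-0.05,0.4,0],[0.03,-0.05,0.7,0],[0.03,-0.05,0.9,0],[0.03,-0.05,1,0],[0.03,-0.05,1.05,0],[0.03,-0.05,1.07,0],[0.03,-0.05,1.08,0],[0.03,-0.05,1.08,0]],
  ],
)

```text
t: 25.2
eef_pos: [0.5487, -0.2285, 0.0382]
ee_rot: [-3.141, 0.001, -2.966]
force: [-3.2, 1.0, 7.7]
width: 0.0174
gripper_force: 20.0
```

>>> jog_arm(
  deltas=[
    [[0,0,0,0],[0,0,0,0]],
  ],
)

```text
t: 25.45
eef_pos: [0.5487, -0.2285, 0.0382]
ee_rot: [-3.141, 0.001, -2.966]
force: [-1.4, 2.3, 7.3]
width: 0.0172
gripper_force: 20.0
```

Contact at z = 0.038, which is floor height. I'll release, rise and move aside for a clear view.

>>> jog_arm(
  deltas=[
    [[0,0,0,0],[0,0,0,0],[0,0,0,0],[0,0,-0.5,0],[0,0,-1.3,0],[0,0,-2.2,0],[0,0,-2.7,0],[0,0,-2.7,0]],
  ],
  grip=44,
)

```text
t: 26.45
eef_pos: [0.5497, -0.2287, 0.2019]
ee_rot: [-3.14, 0.005, -2.966]
force: [-0.3, -0.1, 0.3]
width: 0.044
gripper_force: 0.0
```

```bash
python3 d.py .35,-.5,.22
```

```text
t 26.45 [ 0.5497 -0.2287  0.2019] yaw -170.0 w 0.0440 q [-0.07  0.24 -0.21  0.   -1.11 -1.33]
.35,-.5,.22 [ 4.064 -3.873 -0.316] 0.0
```

>>> jog_arm(
  deltas=[
    [[4,-3.9,-0.3,0],[4,-3.9,-0.3,0],[4,-3.9,-0.3,0],[4,-3.9,-0.3,0],[4,-3.9,-0.3,0],[4,-3.9,-0.3,0],[4,-3.9,-0.3,0],[4,-3.9,-0.3,0]],
  ],
)

```text
t: 27.45
eef_pos: [0.3525, -0.5, 0.2159]
ee_rot: [3.14, -0.001, -2.967]
force: [-0.5, -0.7, -0.1]
width: 0.0439
gripper_force: 0.0
```

```bash
python3 - <<'E'
from h import *
a=grab_frame('top')['img'][180:340,130:490,::-1]; b=grab_frame('scene')['img'][150:390,140:540,::-1]
a=cv2.resize(a,(640,284),interpolation=2); b=cv2.resize(b,(520,312),interpolation=2)
b=cv2.copyMakeBorder(b,0,0,0,120,0); cv2.imwrite('pics/fin.png',np.vstack([a,b]))
E
```

```text
(no output)
```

View pics/fin.png

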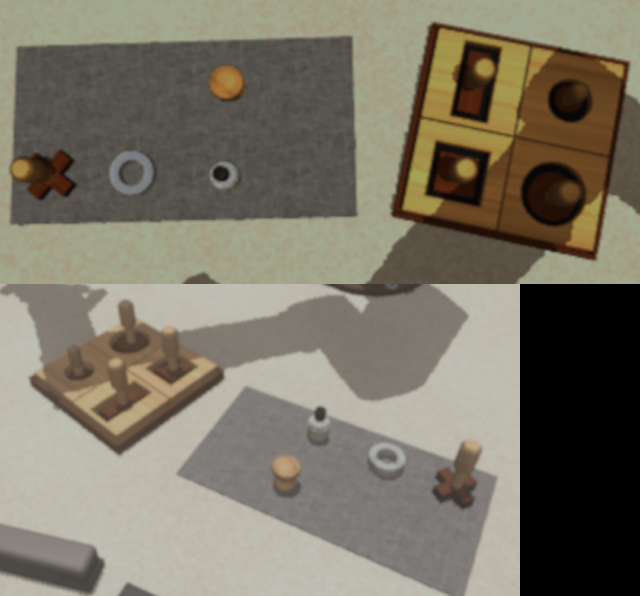

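All four stamps stand upright in their own holes. The cross stamp and the knob are where they were on the mat.

```bash
python3 -c "
from station import arm; print(arm.job_done())"
```

```text
the job is handed in; nothing more can be done
None
```

The job is handed in: the large round, square, long and small round stamps stand upright in their matching holes, the cross stamp and drawer knob were left on the mat, and it took about 28 s of the 112 s.

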